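Clamp the shin bone and hold the splitting chisel in its guide

TASK

Get the bone ready for splitting: first turn the brass crank of the bench clamp clockwise until it stops, so that its foot presses firmly on the bone. Then take the walnut-handled chisel out of its wooden block, pass its blade down through the slot of the brass guide, and finish while still holding it there in the gripper, upright and still, with its edge just above the bone (less than a centimetre) but not touching it. Leave the bone in its cradle and the other things on the bench where they are.

Things in the scene. Friction and masses are not known exactly. Their poses are not given: they have to be found in the camera images.
- station: Cast iron splitting station fixed to the bench: base plate 150 (x) by 250 (y) by 12 mm. Origin at the centre of its underside, z up. At y = -55 mm stands the screw clamp (tower on the +x side, its arm over the bone 102 mm high); at y = +55 mm the brass chisel guide. The bone lies along y under both, its top 54 mm above the bench.
- slot (a point): Centre of the slot in the brass guide plate, on the plate's top face, 86 mm above the bench; axes as the station's. The plate is 74 (x) by 90 (y) by 12 mm thick, on slim corner posts. The slot goes right through, 8 mm along x by 44 mm along y, with a small bevel at the mouth. The top of the bone lies 32 mm below this point, under the slot.
- hub (a point): Point on the vertical axis of the clamp's crank, 145 mm above the bench, at the same height as knob_grip. The hub itself ends 121 mm above the bench, below the crank's knob.
- knob_grip (a point): Middle of the crank's upright, round brass knob: 20 mm in diameter, 45 mm tall (122 to 167 mm above the bench), 45 mm from the crank's axis. The knob spins freely on its pin, so the hand need not turn while it carries the knob round. The crank stays at its height.
- crank (a joint): Crank angle, rad; grows clockwise seen from above, lowering the foot 2.2 mm per rad. 0 is fully open, 4.4 the stop (tight), where the knob stands in the station's -y direction from the hub. Starts at 0 to 1.5. The foot meets the bone at about 2.9; its spring then builds up to about 13 N at the stop. Takes about 3 N at the knob and stays where it is left.
- foot: Round brass foot of the clamp, 28 mm in diameter, 8 mm thick, on springs under the screw. Origin at the centre of its underside, which moves down onto the bone.
- bone: Pale cattle shin bone, a round shaft 32 mm in diameter and about 220 mm long with one knuckle end, lying loose in two V cradles of the station. Origin on its axis, between the cradles (38 mm above the bench); y runs along the bone.
- chisel_grip (a point): Middle of the handle of the splitting chisel (130 mm long, about 0.2 kg); z points up, away from the edge. The flat-sided walnut handle is 24 mm thick along x and 30 mm along y (34 mm at the end caps) and reaches 35 mm up and down from this point. The edge lies 95 mm below. At the start the chisel hangs upright in the block.
- chisel_edge (a point): Middle of the chisel's lower edge, 95 mm below chisel_grip, same axes. The steel blade above it is 6 mm thick along x, 40 mm wide along y and 60 mm long up to the handle's shoulder; its last 15 mm taper to 3 mm thick and 37 mm wide.
- block: Fixed wooden tool block, 80 (x) by 110 (y) by 68 mm high, origin at the centre of its underside. The chisel's blade hangs in a pocket of 10 (x) by 44 mm (y), its shoulder resting on the block's top.
- tin: Squat tin of bone blanks, 84 mm in diameter, 55 mm high; a bystander.
- dish: White enamel dish, 150 mm in diameter, 32 mm high; a bystander.
- mallet: Hammer, 260 mm long, lying; a bystander.
- bow_drill: Walnut bow drill, about 420 mm long, lying; a bystander.
- dividers: Steel dividers, 155 mm long, lying; a bystander.
Mind the look-alikes: they are no part of the job. What is shaped like the part that bears chisel_grip but blue or turquoise is not meant. Of the things that look like the bone, the larger one is meant.

How it is judged:
By the outcome, as a careful person would: the job done as asked, in the order asked, and still so for the second after the job is handed in, while the arm keeps its last pose, push and grip.
It also fails if it takes over 67 s, if anything falls off the work surface, if the arm or the gripper's body presses on something with over 40 N, if the wrist force passes 120 N, or if a joint passes its speed limit or range.

ROBOT

A 6-joint arm with a two-finger parallel gripper is mounted at the origin on the work surface. World frame = base frame: x ahead of the robot, y to its left, z up, the work surface at z = 0. Lengths are in m, angles in degrees, forces in N, time in s.
With the tool pointing down it reaches from about 0.35 to 0.95 m from the base axis. Payload 17.4 kg.
Tool frame: the origin (TCP) lies at the very end of the fingers, on their centre line; the grasp point (between the pads) lies 19 mm behind it; z points along the fingers, y is the direction in which the jaws open and shut (so a half turn about z gives the same grasp; the last joint's range is limited). The gripper opens to 93 mm and grips with 3 to 60 N. Pads are 15 mm wide; open, the fingers measure 128 mm over their backs; the gripper's body (75 mm by 188 mm) begins 65 mm behind the grasp point.
Start: joints at [62.578, 6.646, 82.598, -0, 90.757, -2.166], TCP at [0.288, 0.61, 0.219] pointing down, gripper open.
Joint ranges: [-162.19, 162.19], [-47.58, 125.68], [4.15, 143.07], [-65.23, 245.23], [0.69, 171.88], [-170.13, 170.13]. Speed limits (degrees/s): [108.29, 108.29, 127.2, 180, 180, 180].

INTERFACE

Orientations are given as [roll, pitch, yaw] about the fixed x, y, z axes, in that order (R = Rz(yaw) Ry(pitch) Rx(roll)).
In Python, from station import env gives the robot as it stands.
- The arm moves only by the tool move_arm, never from a script. Its arguments are lists of equal length, an entry for each row: "claw": the finger opening in m, from 0 to 0.093; "offset": the shift along the tool's x, y, z in m, a list of three; "turn": the turn about the tool's z in rad. In form: {"claw": [claw, ...], "offset": [[x, y, z], ...], "turn": [turn, ...]}. A call has 1 to 10 rows; each row is the pose to reach, as a shift and turn from the pose measured when the call began, along the tool's axes at that moment; what a row does not reach only later rows make up. A row lasts 1/8 s, in which the tool goes at most 62.5 mm and 10.7 degrees, less where a joint would pass 70% of its speed; a pose out of reach is approached as far as the arm can. A call with a gripper value outside its range is refused whole. The fingers move at their own pace and stop on an object; "grip_force" is the grip in N (left out, the last holds). Time passes only in rows, so rows that repeat a pose let the fingers close. It gives the time, the measured TCP pose, the force and the opening at its end, in the units of the state.
- env.observe(): the state, without advancing time (a new reading comes with each control period).
- env.camera(name): name is "side" or "top"; returns the picture (400x640x3 uint8, blue, green, red); there is no depth.
- env.camera_info(name): a dict with "intrinsics" (3x3 intrinsics, pixels), "extrinsics" (4x4, takes a point from camera to world coordinates). Camera axes: x right, y up, looking along -z (the intrinsics and any distortion apply to the point x, -y, -z); pixel columns grow to the right and rows downward; lengths in m; the calibration is good to about 2 mm. A picture is of the moment at which its call begins. camera_info takes no time and is no camera call.
- env.finish_job(): hands the job in, once; it reports no verdict.
The state is a dict: "time_s": time; "joint_pos": joint angles; "joint_velocities": joint speeds; "effort": joint torques, N m; "tool_pos": TCP position; "eef_rot": TCP orientation; "wrist_force": force on the tool from outside, world axes, zero at the start; "moment": the same for the moment, N m; "gripper_width": finger opening in m.
Only numpy, scipy, OpenCV 4.12 (cv2) and the standard library are available. Lean on these libraries where they do the work, as an engineer would, in place of code of your own. Each camera call takes 0.05 s, during which the arm holds its last target. There are 200 camera calls.

## Working session

There is one attempt and no reset: what is moved stays moved. The work goes in short steps, Python scripts to look and compute and a tool call to move; the robot and the scene stay as the last step left them, time stands still between calls to the robot, and variables do not carry over. Pictures are saved under pics/ and viewed, about 8 in all and at most 12, crops included, and the job is handed in when it is done.

Besides the shell and the picture viewer there is one more tool, called after "Request:" as name(argument=value, ...) on one line, values as JSON. move_arm: Moves the arm, as the interface text tells. Its arguments: {"type":"object","properties":{"claw":{"type":"array"},"offset":{"type":"array"},"turn":{"type":"array"},"grip_force":{"type":"number"}},"required":["claw","offset","turn"]}

```bash
ls; mkdir -p pics
python3 - <<'E'
from station import env
import cv2
for n in("top","side"):
    cv2.imwrite(f"pics/{n}0.png",env.camera(n)); i=env.camera_info(n); print(n,i)
print(env.observe())
E
```

```text
pics
top {'intrinsics': array([[425.79560768,   0.        , 314.39676104],
       [  0.        , 425.79560768, 198.47018949],
       [  0.        ,   0.        ,   1.        ]]), 'extrinsics': array([[-0.01031211,  0.99112394, -0.13254055,  0.37215266],
       [-0.99993536, -0.00958627,  0.00611333,  0.0297567 ],
       [ 0.0047885 ,  0.13259502,  0.99115873,  1.32855196],
       [ 0.        ,  0.        ,  0.        ,  1.        ]])}
side {'intrinsics': array([[495.03423291,   0.        , 317.85931287],
       [  0.        , 495.03423291, 188.76379746],
       [  0.        ,   0.        ,   1.        ]]), 'extrinsics': array([[-0.99529952,  0.0632153 , -0.07336688,  0.41982711],
       [-0.09652335, -0.58587361,  0.80463368,  1.25426633],
       [ 0.00788144,  0.80793313,  0.58922147,  1.01708935],
       [ 0.        ,  0.        ,  0.        ,  1.        ]])}
{'time_s': 0.1, 'joint_pos': array([ 6.25779847e+01,  6.66995677e+00,  8.26301134e+01,  2.33841536e-03,
        9.07588054e+01, -2.16746917e+00]), 'joint_velocities': array([ 0.02582565, -0.04513678, -0.12818092, -0.01926151, -0.01296505,
       -0.02408276]), 'effort': array([ 9.90864391e-04, -7.22891092e+01, -6.23866081e+01,  7.80516607e-02,
        2.30083487e-02, -8.70595636e-05]), 'tool_pos': array([0.2879115 , 0.61031209, 0.21801529]), 'eef_rot': array([-1.79941255e+02, -4.56326768e-03,  1.54745481e+02]), 'wrist_force': array([ 0.69704283, -0.33793303, -0.36368529]), 'moment': array([-0.01716487,  0.0040248 ,  0.01635758]), 'gripper_width': 0.09295990880344207}
```

View pics/top0.png

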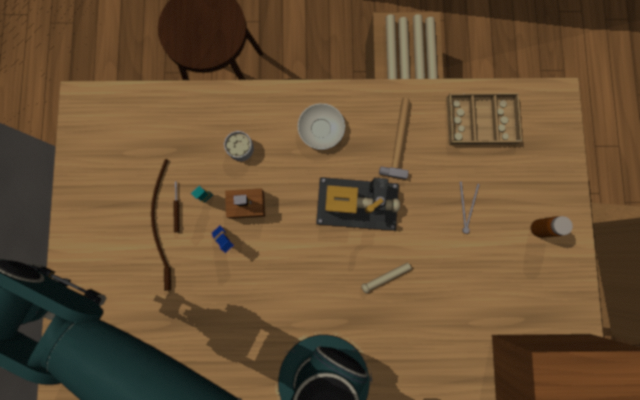

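View pics/side0.png

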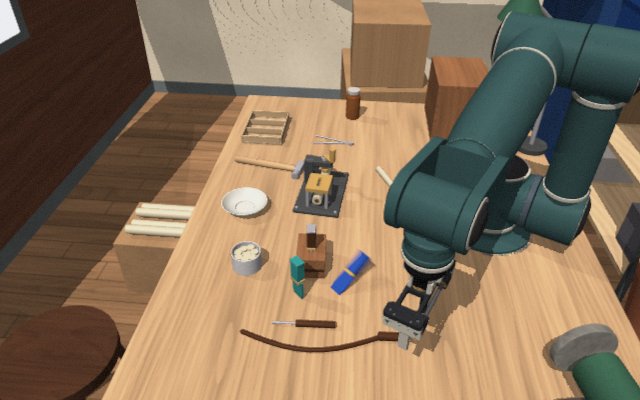

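The top view shows the station at about (358,203), with the guide slot at (342,199) and the crank knob at about (375,206). The block and chisel are at (245,203). The chisel look-alikes are turquoise (201,194) and blue (222,239), and the small bone is at (387,278). The walnut chisel in the block and the bone in the station are the ones meant. I'll confirm that in an enlarged crop.

Run:
```python
import cv2,numpy as np
t=cv2.imread("pics/top0.png");s=cv2.imread("pics/side0.png")
a=cv2.resize(t[165:240,215:415],(800,300),interpolation=cv2.INTER_CUBIC)
b=cv2.resize(s[140:220,280:360],(300,300),interpolation=cv2.INTER_CUBIC)
c=cv2.resize(s[215:305,280:360],(267,300),interpolation=cv2.INTER_CUBIC)
o=np.zeros((600,800,3),np.uint8);o[:300]=a;o[300:,:300]=b;o[300:,310:577]=c
cv2.imwrite("pics/crop0.png",np.clip(o*1.4,0,255).astype(np.uint8))
```

```text
(no output)
```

View pics/crop0.png

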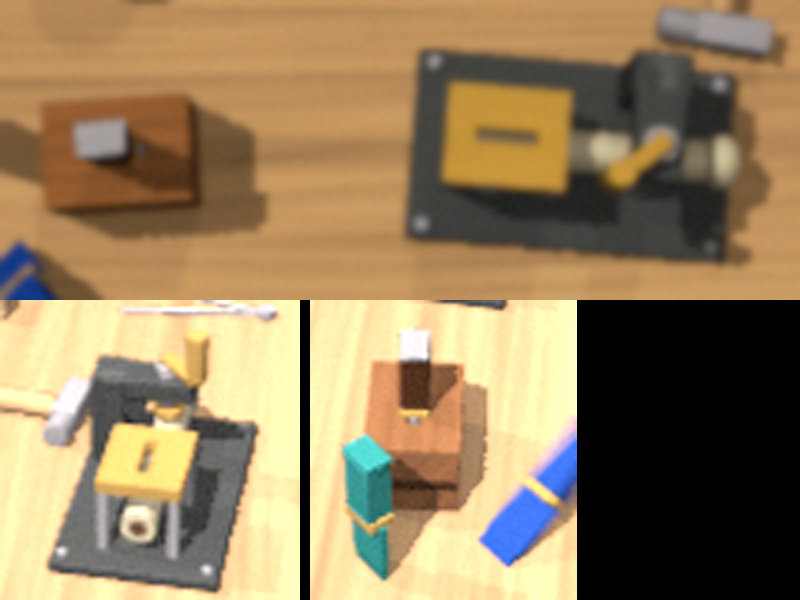

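The crop shows the walnut handle with its grey cap upright in the block, and the turquoise and blue ones lying elsewhere. The large bone is in the station, the slot is at crop (506,135), the hub at (660,140) and the knob at (620,175). Next I measure all of these.

```bash
cat > h.py <<'E'
import numpy as np,cv2
from station import env
def ray(n,uv):
    i=env.camera_info(n);K=i["intrinsics"];E=i["extrinsics"]
    d=np.linalg.inv(K)@[uv[0],uv[1],1];d=E[:3,:3]@[d[0],-d[1],-d[2]]
    return E[:3,3],d
def onz(n,uv,z):
    o,d=ray(n,uv);return o+d*(z-o[2])/d[2]
def proj(n,p):
    i=env.camera_info(n);E=i["extrinsics"];c=E[:3,:3].T@(np.array(p)-E[:3,3]);q=i["intrinsics"]@[c[0],-c[1],-c[2]]
    return q[:2]/q[2]
def tri(uvt,uvs):
    (a,d),(b,e)=ray("top",uvt),ray("side",uvs);d/=np.linalg.norm(d);e/=np.linalg.norm(e)
    t=np.linalg.lstsq(np.c_[d,-e],b-a,rcond=None)[0];p,q=a+t[0]*d,b+t[1]*e
    return (p+q)/2,np.linalg.norm(p-q)
def blobs(img,roi,lo,hi,amin=5,space=cv2.COLOR_BGR2HSV):
    x0,y0,x1,y1=roi;S=4
    c=cv2.resize(img[y0:y1,x0:x1],None,fx=S,fy=S,interpolation=cv2.INTER_CUBIC)
    m=cv2.inRange(cv2.cvtColor(c,space),np.array(lo),np.array(hi))
    out=[]
    for k in cv2.findContours(m,cv2.RETR_EXTERNAL,cv2.CHAIN_APPROX_NONE)[0]:
        a=cv2.contourArea(k)/S/S
        if a>amin:
            k=(k.reshape(-1,2)+.5)/S-.5+[x0,y0]
            out.append((a,k.astype(np.float32)))
    return sorted(out,key=lambda t:-t[0])
def rect(n,k,z):
    P=np.array([onz(n,u,z)[:2] for u in k],np.float32)
    (c,s,a)=cv2.minAreaRect((P*1000));return np.array(c),np.array(s),a
E
python3 - <<'E'
from h import *
t=cv2.imread("pics/top0.png");s=cv2.imread("pics/side0.png")
for u in[(342,199),(325,195),(370,209),(377,203),(240,200),(250,212),(330,185),(210,200)]:print(u,cv2.cvtColor(t[u[1]:u[1]+1,u[0]:u[0]+1],cv2.COLOR_BGR2HSV)[0,0])
def show(nm,n,img,roi,lo,hi,z,amin=5):
    for a,k in blobs(img,roi,lo,hi,amin)[:4]:
        c=rect(n,k,z);print(nm,round(a,1),k.mean(0).round(1),k.min(0),k.max(0),[np.round(v,1) for v in c])
show("base","top",t,(312,170,412,240),(0,0,0),(179,255,75),12,100)
show("brass","top",t,(318,178,362,218),(15,120,90),(32,255,255),86)
show("slot","top",t,(330,192,354,206),(0,0,0),(179,255,110),86)
show("knob","top",t,(360,192,388,214),(15,120,80),(32,255,255),145)
show("cap","top",t,(228,190,254,210),(0,0,100),(179,70,255),138)
show("block","top",t,(215,180,272,225),(0,100,40),(13,255,255),68)
show("hub","top",t,(374,194,386,208),(0,0,110),(179,70,255),121)
show("knobS","side",s,(322,140,345,175),(15,120,80),(32,255,255),145)
show("capS","side",s,(300,220,324,240),(0,0,120),(179,70,255),138)
E
```

```text
(342, 199) [ 19 107  86]
(325, 195) [17 76 64]
(370, 209) [ 20 177 141]
(377, 203) [ 19 177 138]
(240, 200) [174  11 118]
(250, 212) [ 13 169  95]
(330, 185) [ 19 137  93]
(210, 200) [ 17 136  71]
base 3657.8 [360.  202.7] [316.375 177.625] [398.875 230.125] [array([-953.5, 1200.7]), array([2046.8, 1307. ]), np.float64(85.6)]
brass 781.2 [341.3 198.6] [325.125 185.125] [357.375 212.375] [array([-10884. ,   5979.8]), array([6366.6, 5220.6]), np.float64(85.0)]
brass 22.2 [350.3 178.1] [338.375 177.625] [361.375 179.375] [array([-14950.3,   7761.9]), array([4648.7,  358.9]), np.float64(89.5)]
brass 7.9 [318.  183.2] [317.625 177.625] [318.875 189.375] [array([-13989.6,   1360.4]), array([ 252.5, 2401.5]), np.float64(89.4)]
slot 44.8 [341.2 198.5] [333.625 196.375] [348.875 200.375] [array([-10902.3,   5941.5]), array([3076.8,  683.1]), np.float64(84.9)]
knob 94.7 [373.8 205. ] [365.375 198.375] [382.375 211.375] [array([-16506.,  21228.]), array([2454.5, 6334.7]), np.float64(37.9)]
cap 89.9 [239.3 198.8] [233.125 194.625] [245.625 203.625] [array([-17934.2, -23362.8]), array([2776.8, 4076.7]), np.float64(3.2)]Traceback (most recent call last):
  File "<stdin>", line 12, in <module>
  File "<stdin>", line 6, in show
  File "h.py", line 28, in rect
    P=np.array([onz(n,u,z)[:2] for u in k],np.float32)
                ~~~^^^^^^^
  File "h.py", line 8, in onz
    o,d=ray(n,uv);return o+d*(z-o[2])/d[2]
        ~~~^^^^^^
  File "h.py", line 4, in ray
    i=env.camera_info(n);K=i["intrinsics"];E=i["extrinsics"]
ValueError: time passes only in moves, steps and waits
```

Two bugs in my script: z was in mm, and `camera_info` needs caching.

```bash
sed -i 's/^from station import env/from station import env\nCI={n:env.camera_info(n) for n in("top","side")}/; s/i=env.camera_info(n)/i=CI[n]/' h.py
cat > m.py <<'E'
from h import *
def show(nm,n,img,roi,lo,hi,z,amin=5,k0=2):
    for a,k in blobs(img,roi,lo,hi,amin)[:k0]:
        c=rect(n,k,z/1000);print(nm,round(a,1),k.mean(0).round(1),k.min(0),k.max(0),[np.round(v,1) for v in c])
E
python3 - <<'E'
from m import *
t=cv2.imread("pics/top0.png");s=cv2.imread("pics/side0.png")
show("base","top",t,(312,170,412,240),(0,0,0),(179,255,60),12,100)
show("brass","top",t,(318,178,362,218),(15,120,90),(32,255,255),86,k0=1)
show("slot","top",t,(330,192,354,206),(0,0,0),(179,255,110),86)
show("knob","top",t,(360,192,388,214),(15,120,80),(32,255,255),145)
show("cap","top",t,(228,190,254,210),(0,0,100),(179,70,255),138)
show("block","top",t,(215,180,272,225),(0,100,40),(13,255,255),68)
show("hub","top",t,(374,194,386,208),(0,0,110),(179,70,255),121)
show("knobS","side",s,(322,140,345,175),(15,120,80),(32,255,255),145)
show("capS","side",s,(300,220,324,240),(0,0,120),(179,70,255),138)
E
```

```text
base 3432.0 [359.8 203.3] [317.125 178.375] [397.875 229.625] [array([ 536.1, -114. ]), array([246.6, 157.6]), np.float64(84.8)]
brass 781.2 [341.3 198.6] [325.125 185.125] [357.375 212.375] [array([537.3, -57.6]), array([93.4, 76.6]), np.float64(85.0)]
slot 44.8 [341.2 198.5] [333.625 196.375] [348.875 200.375] [array([537.6, -57. ]), array([45.2, 10. ]), np.float64(84.9)]
knob 94.7 [373.8 205. ] [365.375 198.375] [382.375 211.375] [array([ 511.2, -144.9]), array([20.2, 52.2]), np.float64(37.9)]
cap 89.9 [239.3 198.8] [233.125 194.625] [245.625 203.625] [array([531.6, 233.5]), array([24.2, 35.5]), np.float64(3.2)]
block 908.1 [245.  202.7] [225.125 188.875] [264.375 217.375] [array([528.2, 230.3]), array([ 83.3, 115.2]), np.float64(2.9)]
knobS 109.5 [330.3 154.8] [322.875 147.375] [335.375 162.625] [array([ 510.3, -130.5]), array([40.5, 95. ]), np.float64(2.1)]
knobS 19.3 [324.6 169.3] [321.625 167.125] [328.125 171.375] [array([516.5, -43.1]), array([20.7, 23.9]), np.float64(4.6)]
capS 80.5 [311.  227.9] [306.125 223.125] [315.625 232.875] [array([530.6, 235.9]), array([25.3, 40.9]), np.float64(4.1)]
```

Run:
```python
from m import *
t=cv2.imread("pics/top0.png");s=cv2.imread("pics/side0.png")
slot=np.array([.5375,-.0572]);y=np.deg2rad(-5.1);R=np.array([[np.cos(y),-np.sin(y)],[np.sin(y),np.cos(y)]])
hub=slot+R@[0,-.11];print("hub",hub,proj("top",[*hub,.121]))
a,k=blobs(t,(360,192,388,214),(15,120,80),(32,255,255))[0]
e=k[np.argsort(k@[-1,1])[-8:]];print("tip",e.mean(0))
p=onz("top",(369,207.8),.167)[:2];print("knobtop",p,np.linalg.norm(p-hub),np.degrees(np.arctan2(*(p-hub)[::-1])))
a,k=blobs(s,(322,140,345,175),(15,120,80),(32,255,255))[0]
for r in range(147,164,2):
    q=k[abs(k[:,1]-r)<.4];print(r,q[:,0].min(),q[:,0].max(),end="; ")
for ang in range(100,175,10):
    w=hub+.045*np.array([np.cos(np.radians(ang)),np.sin(np.radians(ang))])
    print(ang,w.round(4),proj("top",[*w,.167]).round(1),proj("side",[*w,.167]).round(1),proj("side",[*w,.145]).round(1))
```

```text
hub [ 0.52772163 -0.16676452] [380.47334109 199.8828779 ]
tip [367.     210.1875]
knobtop [ 0.50018253 -0.12707313] 0.04830949900398775 124.75409767775726
147 331.125 333.125; 149 328.875 335.375; 151 329.125 335.125; 153 324.625 334.875; 155 322.875 334.875; 157 324.125 334.625; 159 326.125 334.875; 161 328.125 334.375; 163 330.125 331.625; 100 [ 0.5199 -0.1224] [367.1 200.7] [326.  150.1] [325.9 155.8]
110 [ 0.5123 -0.1245] [367.9 203.4] [328.4 149.9] [328.2 155.7]
120 [ 0.5052 -0.1278] [369.2 206. ] [330.6 149.5] [330.5 155.2]
130 [ 0.4988 -0.1323] [370.9 208.3] [332.7 148.9] [332.5 154.6]
140 [ 0.4932 -0.1378] [373.  210.3] [334.5 148.2] [334.3 153.8]
150 [ 0.4888 -0.1443] [375.4 211.9] [336.  147.2] [335.8 152.9]
160 [ 0.4854 -0.1514] [378.  213.1] [337.1 146.2] [336.9 151.8]
170 [ 0.4834 -0.159 ] [380.8 213.8] [337.9 145. ] [337.7 150.7]
```

```bash
cat > go.py <<'E'
import sys,numpy as np
from scipy.spatial.transform import Rotation as Ro
from station import env
def off(target,yaw=None):
    o=env.observe();R=Ro.from_euler("xyz",o["eef_rot"],degrees=True)
    d=R.inv().apply(np.array(target)-o["tool_pos"])
    tn=0 if yaw is None else -np.radians((yaw-o["eef_rot"][2]+180)%360-180)
    return d.round(4),round(tn,4)
if __name__=="__main__":
    v=list(map(float,sys.argv[1:]));print(off(v[:3],v[3] if len(v)>3 else None))
E
python3 go.py .500 -.130 .24 85
```

```text
(array([-0.5077, -0.5791, -0.0214]), np.float64(1.2173))
```

Request:
move_arm(claw=[0.06, 0.06, 0.06, 0.06, 0.06, 0.06, 0.06, 0.06, 0.06, 0.06], offset=[[-0.04, -0.045, -0.02], [-0.08, -0.09, -0.02], [-0.12, -0.135, -0.02], [-0.16, -0.18, -0.02], [-0.2, -0.225, -0.02], [-0.24, -0.27, -0.02], [-0.28, -0.315, -0.02], [-0.32, -0.36, -0.02], [-0.36, -0.405, -0.02], [-0.4, -0.45, -0.02]], turn=[0.12, 0.24, 0.36, 0.48, 0.6, 0.72, 0.84, 0.96, 1.08, 1.2])

```text
time_s: 1.35
tool_pos: [0.4577, 0.0307, 0.2384]
eef_rot: [-180.0, 0.0, 85.8]
wrist_force: [1.5, 0.7, -0.6]
gripper_width: 0.0602
```

```bash
python3 go.py .500 -.130 .19 85
```

```text
(array([-0.1571,  0.054 ,  0.0485]), np.float64(0.0133))
```

Request:
move_arm(claw=[0.06, 0.06, 0.06, 0.06, 0.06, 0.06], offset=[[-0.05, 0.018, 0.0], [-0.1, 0.036, 0.0], [-0.15, 0.052, 0.02], [-0.157, 0.054, 0.04], [-0.157, 0.054, 0.048], [-0.157, 0.054, 0.048]], turn=[0.013, 0.013, 0.013, 0.013, 0.013, 0.013])

```text
time_s: 2.1
tool_pos: [0.4997, -0.1288, 0.1904]
eef_rot: [-180.0, 0.0, 85.1]
wrist_force: [-0.5, -0.8, 0.5]
gripper_width: 0.0601
```

```bash
python3 - <<'E'
from m import *
s=env.camera("side");t=env.camera("top")
a=cv2.resize(s[90:220,260:420],(640,520),interpolation=cv2.INTER_CUBIC)
cv2.imwrite("pics/p4.png",np.clip(a*1.3,0,255).astype(np.uint8))
print(proj("side",env.observe()["tool_pos"]))
E
python3 go.py .500 -.130 .127 85
```

```text
[332.37178914 143.00995106]
(array([-0.001 , -0.0001,  0.0644]), np.float64(0.0017))
```

View pics/p4.png

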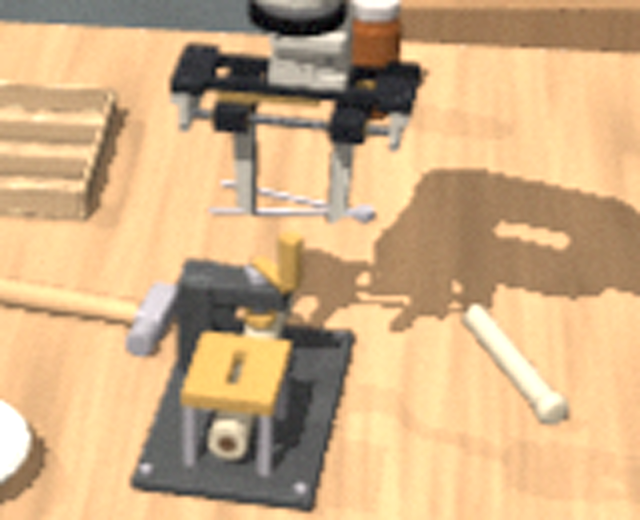

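The fingers straddle the knob: it is at crop (290,260), and the TCP projects to (289,212). I'll descend and grip.

Request:
move_arm(claw=[0.06, 0.06, 0.06, 0.06, 0.0, 0.0, 0.0, 0.0, 0.0, 0.0], offset=[[-0.001, 0, 0.02], [-0.001, 0, 0.04], [-0.001, 0, 0.062], [-0.001, 0, 0.064], [-0.001, 0, 0.064], [-0.001, 0, 0.064], [-0.001, 0, 0.064], [-0.001, 0, 0.064], [-0.001, 0, 0.064], [-0.001, 0, 0.064]], turn=[0, 0, 0, 0, 0, 0, 0, 0, 0, 0], grip_force=25)

```text
time_s: 3.45
tool_pos: [0.5001, -0.13, 0.1276]
eef_rot: [179.9, 0.1, 85.1]
wrist_force: [-1.3, -1.3, 2.6]
gripper_width: 0.0195
```

Run:
```python
from m import *
o=env.observe();print(o["tool_pos"],o["wrist_force"],o["gripper_width"])
hub=np.array([.5277,-.1668]);p=o["tool_pos"][:2]-hub
print(np.linalg.norm(p),np.degrees(np.arctan2(p[1],p[0])))
```

```text
[ 0.50013645 -0.12996787  0.12760642] [-1.25412134 -1.28315665  2.62051314] 0.01947485065605971
0.04600386424847641 126.8095696702191
```

```bash
cat > arc.py <<'E'
import sys
from go import *
hub=np.array(eval(sys.argv[1]));a1=list(map(float,sys.argv[2:]))
o=env.observe();R=Ro.from_euler("xyz",[180,0,o["eef_rot"][2]],degrees=True)
for a in a1:
    w=hub+.045*np.array([np.cos(np.radians(a)),np.sin(np.radians(a))])
    d=R.inv().apply([*(w-o["tool_pos"][:2]),0]);print("[%.4f, %.4f, 0]"%(d[0],d[1]),end=", ")
E
python3 arc.py "[.5277,-.1668]" 120 110 100 90 80 70 60 50 40 30
```

```text
[0.0026, 0.0049, 0], [0.0065, 0.0117, 0], [0.0091, 0.0190, 0], [0.0105, 0.0268, 0], [0.0105, 0.0346, 0], [0.0091, 0.0423, 0], [0.0064, 0.0497, 0], [0.0025, 0.0565, 0], [-0.0026, 0.0625, 0], [-0.0086, 0.0675, 0],
```

Request:
move_arm(claw=[0, 0, 0, 0, 0, 0, 0, 0, 0, 0], offset=[[0.0026, 0.0049, 0], [0.0065, 0.0117, 0], [0.0091, 0.019, 0], [0.0105, 0.0268, 0], [0.0105, 0.0346, 0], [0.0091, 0.0423, 0], [0.0064, 0.0497, 0], [0.0025, 0.0565, 0], [-0.0026, 0.0625, 0], [-0.0086, 0.0675, 0]], turn=[0, 0, 0, 0, 0, 0, 0, 0, 0, 0])

```text
time_s: 4.7
tool_pos: [0.5668, -0.1449, 0.1276]
eef_rot: [180.0, 0.1, 85.1]
wrist_force: [-6.3, 0.2, 2.9]
gripper_width: 0.0192
```

```bash
python3 - <<'E'
from m import *
o=env.observe();p=o["tool_pos"][:2]-[.5277,-.1668]
print(o["tool_pos"],o["wrist_force"],o["moment"],o["gripper_width"],np.linalg.norm(p),np.degrees(np.arctan2(p[1],p[0])))
E
python3 arc.py "[.5277,-.1668]" 24 12 0 -12 -24 -36 -48 -60 -70 -78
```

```text
[ 0.56676455 -0.14494836  0.12761071] [-6.25438004  0.16804027  2.85413873] [ 0.00287698  1.2402658  -0.02739795] 0.01921340299901957 0.04476084510536046 29.22144907852592
[-0.0034, 0.0023, 0], [-0.0120, 0.0060, 0], [-0.0213, 0.0078, 0], [-0.0307, 0.0076, 0], [-0.0398, 0.0055, 0], [-0.0484, 0.0015, 0], [-0.0559, -0.0042, 0], [-0.0620, -0.0113, 0], [-0.0659, -0.0181, 0], [-0.0682, -0.0240, 0],
```

Request:
move_arm(claw=[0, 0, 0, 0, 0, 0, 0, 0, 0, 0], offset=[[-0.0034, 0.0023, 0], [-0.012, 0.006, 0], [-0.0213, 0.0078, 0], [-0.0307, 0.0076, 0], [-0.0398, 0.0055, 0], [-0.0484, 0.0015, 0], [-0.0559, -0.0042, 0], [-0.062, -0.0113, 0], [-0.0659, -0.0181, 0], [-0.0682, -0.024, 0]], turn=[0, 0, 0, 0, 0, 0, 0, 0, 0, 0])

```text
time_s: 5.95
tool_pos: [0.5371, -0.2103, 0.1276]
eef_rot: [179.9, -0.0, 85.1]
wrist_force: [1.2, 9.4, 0.3]
gripper_width: 0.0198
```

```bash
python3 - <<'E'
from m import *
o=env.observe();p=o["tool_pos"][:2]-[.5277,-.1668]
print(o["tool_pos"],o["wrist_force"],o["moment"],o["gripper_width"],np.linalg.norm(p),np.degrees(np.arctan2(p[1],p[0])))
E
python3 arc.py "[.5277,-.1668]" -84 -88 -92 -95 -98 -101 -104
```

```text
[ 0.53712552 -0.21026406  0.12758682] [1.19885639 9.42768639 0.28136948] [ 1.74553364 -0.17207658 -0.00726513] 0.01984769061216521 0.044474314386029515 -77.76441881125331
[-0.0017, -0.0046, 0], [-0.0022, -0.0077, 0], [-0.0024, -0.0108, 0], [-0.0025, -0.0132, 0], [-0.0024, -0.0155, 0], [-0.0022, -0.0179, 0], [-0.0019, -0.0202, 0],
```

Request:
move_arm(claw=[0, 0, 0, 0, 0, 0, 0], offset=[[-0.0012, -0.0046, 0], [-0.0017, -0.0077, 0], [-0.0019, -0.0108, 0], [-0.002, -0.0132, 0], [-0.0018, -0.0155, 0], [-0.0016, -0.0179, 0], [-0.0016, -0.0179, 0]], turn=[0, 0, 0, 0, 0, 0, 0])

```text
time_s: 6.82
tool_pos: [0.5219, -0.2108, 0.128]
eef_rot: [179.5, 0.0, 85.1]
wrist_force: [31.4, -1.5, -11.4]
gripper_width: 0.0195
```

```bash
cat > st.py <<'E'
from m import *
o=env.observe();p=o["tool_pos"][:2]-[.5277,-.1668]
print(o["tool_pos"],o["wrist_force"],o["moment"],o["gripper_width"],np.linalg.norm(p),np.degrees(np.arctan2(p[1],p[0])))
E
python3 st.py
python3 arc.py "[.5277,-.1668]"  -98 -101 -104 -107 -110
```

```text
[ 0.5218819  -0.21080327  0.12795504] [ 31.35724309  -1.54472006 -11.3793728 ] [-0.57485509 -5.20751463 -0.00984456] 0.01946488198605179 0.04438624133743676 -97.53194505503886
[-0.0006, -0.0004, 0], [-0.0004, -0.0027, 0], [-0.0001, -0.0051, 0], [0.0003, -0.0074, 0], [0.0009, -0.0097, 0],
```

The reaction at the knob rose to 31 N at -97.5°, where about -95° was expected, so the crank is at its stop. I'll release and lift.

Request:
move_arm(claw=[0.0, 0.06, 0.06, 0.06, 0.06, 0.06, 0.06, 0.06, 0.06], offset=[[0, 0.0, 0], [0, 0.0, 0], [0, 0.0, 0], [0, 0.0, 0], [0, 0.0, 0], [0, 0, -0.02], [0, 0, -0.05], [0, 0, -0.08], [0, 0, -0.09]], turn=[0, 0, 0, 0, 0, 0, 0, 0, 0])

```text
time_s: 7.95
tool_pos: [0.5216, -0.2109, 0.2211]
eef_rot: [179.3, 0.1, 85.1]
wrist_force: [-0.4, 0.2, 0.4]
gripper_width: 0.0597
```

```bash
python3 st.py; python3 go.py .5316 .2335 .22 93.2
```

```text
[ 0.52160839 -0.21094326  0.2210872 ] [-0.40620607  0.23895008  0.38950745] [-0.07243144  0.11006716 -0.06407301] 0.05969752083110634 0.04456158497985721 -97.85698164128708
(array([ 0.4437, -0.0279, -0.    ]), np.float64(-0.1411))
```

Request:
move_arm(claw=[0.06, 0.06, 0.06, 0.06, 0.06, 0.06, 0.06, 0.06, 0.06, 0.06], offset=[[0.05, -0.003, 0], [0.1, -0.006, 0], [0.15, -0.009, 0], [0.2, -0.012, 0], [0.25, -0.015, 0], [0.3, -0.018, 0], [0.35, -0.021, 0], [0.4, -0.025, 0], [0.435, -0.0279, 0], [0.4437, -0.0279, 0]], turn=[-0.014, -0.028, -0.042, -0.056, -0.07, -0.084, -0.1, -0.12, -0.141, -0.141])

```text
time_s: 9.2
tool_pos: [0.5312, 0.2351, 0.2195]
eef_rot: [179.4, 0.2, 93.3]
wrist_force: [-0.1, -1.0, -0.0]
gripper_width: 0.06
```

```bash
python3 - <<'E'
from m import *
s=env.camera("side");t=env.camera("top")
cv2.imwrite("pics/t5.png",t);cv2.imwrite("pics/s5.png",s)
o=np.zeros((600,800,3),np.uint8)
o[:480,:400]=cv2.resize(s[170:290,260:360],(400,480),interpolation=cv2.INTER_CUBIC)
o[:400,400:]=cv2.resize(s[130:220,280:370],(400,400),interpolation=cv2.INTER_CUBIC)
o[400:,400:]=cv2.resize(t[175:235,310:410],(400,200),interpolation=cv2.INTER_CUBIC)
cv2.imwrite("pics/p5.png",np.clip(o*1.3,0,255).astype(np.uint8))
print(proj("side",env.observe()["tool_pos"]))
show("capS","side",s,(300,220,324,240),(0,0,120),(179,70,255),138)
show("slot","top",t,(330,192,354,206),(0,0,0),(179,255,110),86)
show("slotS","side",s,(314,176,326,190),(0,0,0),(179,255,150),86)
E
python3 st.py; python3 go.py .5316 .2335 .088 93.2
```

```text
[310.64928615 203.7603219 ]
capS 80.8 [311.  227.9] [305.875 223.125] [315.625 232.875] [array([530.9, 235.9]), array([25.8, 41. ]), np.float64(4.0)]
slot 27.7 [341.2 198.4] [334.375 196.875] [348.125 199.875] [array([537.7, -57. ]), array([40.8,  7. ]), np.float64(84.6)]
slotS 66.1 [321.  181.7] [313.625 175.625] [325.375 189.375] [array([534.2, -53.2]), array([38.7, 77.4]), np.float64(4.8)]
[0.53149285 0.23375332 0.219611  ] [-0.79395848  0.17889226  0.00957133] [-0.04798632  0.02071658 -0.00356808] 0.05996674750717769 0.4005712783683071 89.45748126673945
(array([ 0.0002, -0.0014,  0.1316]), np.float64(0.0005))
```

View pics/p5.png

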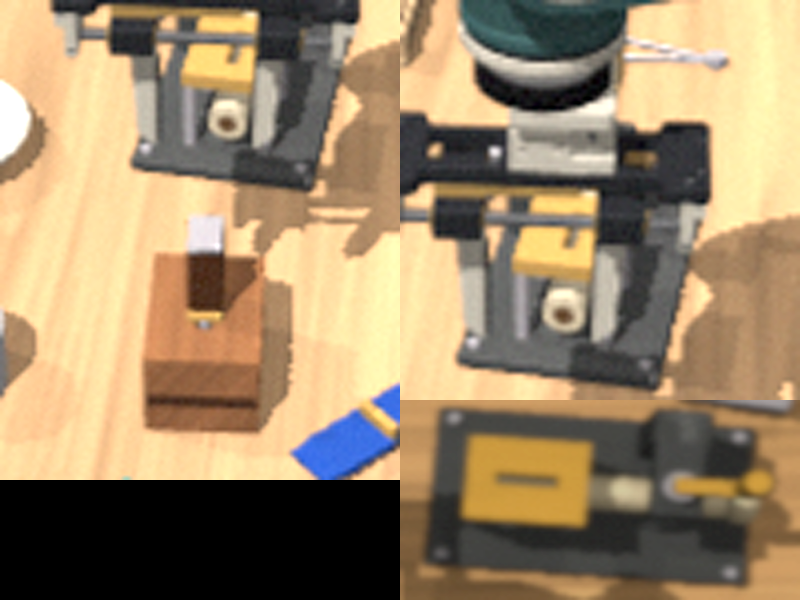

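The crank now points along -y at its stop, the bone is undisturbed, and the jaws are centred over the walnut handle at crop (205,260). I'll descend and grasp.

Request:
move_arm(claw=[0.06, 0.06, 0.06, 0.06, 0.06, 0.0, 0.0, 0.0, 0.0, 0.0], offset=[[0, 0, 0.03], [0, -0.001, 0.07], [0, -0.0014, 0.11], [0, -0.0014, 0.13], [0, -0.0014, 0.13], [0, -0.0014, 0.13], [0, -0.0014, 0.13], [0, -0.0014, 0.13], [0, -0.0014, 0.13], [0, -0.0014, 0.13]], turn=[0, 0, 0, 0, 0, 0, 0, 0, 0, 0], grip_force=40)

```text
time_s: 10.55
tool_pos: [0.5317, 0.2333, 0.0899]
eef_rot: [179.3, 0.2, 93.2]
wrist_force: [-0.7, -0.3, 3.0]
gripper_width: 0.0238
```

```bash
python3 st.py
```

```text
[0.53165314 0.23333354 0.0899141 ] [-0.65315166 -0.33304938  2.9945858 ] [-0.0122849   0.24756488  0.04831524] 0.02378926691461796 0.4001530689929452 89.43396245424421
```

Request:
move_arm(claw=[0, 0, 0, 0, 0, 0, 0, 0], offset=[[0, 0, -0.01], [0, 0, -0.025], [0, 0.0005, -0.045], [0, 0.0008, -0.07], [0, 0.0012, -0.1], [0, 0.0015, -0.13], [0, 0.0015, -0.14], [0, 0.0015, -0.14]], turn=[0, 0, 0, 0, 0, 0, 0, 0])

```text
time_s: 11.55
tool_pos: [0.5316, 0.2339, 0.2304]
eef_rot: [179.3, 0.2, 93.2]
wrist_force: [-0.0, -0.3, -2.1]
gripper_width: 0.0237
```

```bash
python3 st.py; python3 go.py .5375 -.0572 .229 84.9
```

```text
[0.53162672 0.23387277 0.23041345] [-0.03295474 -0.29195923 -2.11380338] [-0.04341602  0.05296474  0.00515601] 0.023670832620936052 0.4006920090650472 89.43850122881491
(array([-0.2909, -0.0106,  0.0023]), np.float64(0.1454))
```

Request:
move_arm(claw=[0, 0, 0, 0, 0, 0, 0, 0, 0, 0], offset=[[-0.03, -0.001, 0], [-0.065, -0.002, 0], [-0.1, -0.004, 0], [-0.135, -0.005, 0], [-0.17, -0.006, 0], [-0.205, -0.008, 0], [-0.24, -0.009, 0], [-0.27, -0.01, 0.001], [-0.29, -0.0106, 0.002], [-0.291, -0.0106, 0.002]], turn=[0.015, 0.03, 0.045, 0.06, 0.075, 0.09, 0.11, 0.13, 0.145, 0.145])

```text
time_s: 12.8
tool_pos: [0.5373, -0.058, 0.2284]
eef_rot: [179.3, 0.1, 84.8]
wrist_force: [-0.4, 0.2, -2.7]
gripper_width: 0.0239
```

Request:
move_arm(claw=[0, 0, 0], offset=[[0, 0, 0.02], [0, 0, 0.04], [0, 0, 0.045]], turn=[0, 0, 0])

```text
time_s: 13.18
tool_pos: [0.537, -0.0575, 0.1807]
eef_rot: [179.5, 0.1, 84.9]
wrist_force: [0.0, -0.3, -1.8]
gripper_width: 0.024
```

```bash
python3 st.py;  python3 - <<'E'
from m import *
s=env.camera("side");t=env.camera("top");cv2.imwrite("pics/t6.png",t);cv2.imwrite("pics/s6.png",s)
o=np.zeros((600,800,3),np.uint8)
o[:,:480]=cv2.resize(s[120:220,280:360],(480,600),interpolation=cv2.INTER_CUBIC)
o[:320,480:]=cv2.resize(t[170:230,310:370],(320,320),interpolation=cv2.INTER_CUBIC)
cv2.imwrite("pics/p6.png",np.clip(o*1.3,0,255).astype(np.uint8))
p=env.observe()["tool_pos"];print(proj("side",p-[0,0,.082]),proj("side",[.5375,-.0572,.086]),proj("side",p))
E
```

```text
[ 0.53699854 -0.0574689   0.18070452] [ 0.018588   -0.31978699 -1.78720479] [-0.06045093  0.08356823  0.02343092] 0.02401390866725458 0.1097258027016138 85.13872811394822
[318.57125796 177.83109142] [318.51291971 181.538817  ] [318.7989548  156.41624153]
```

View pics/p6.png

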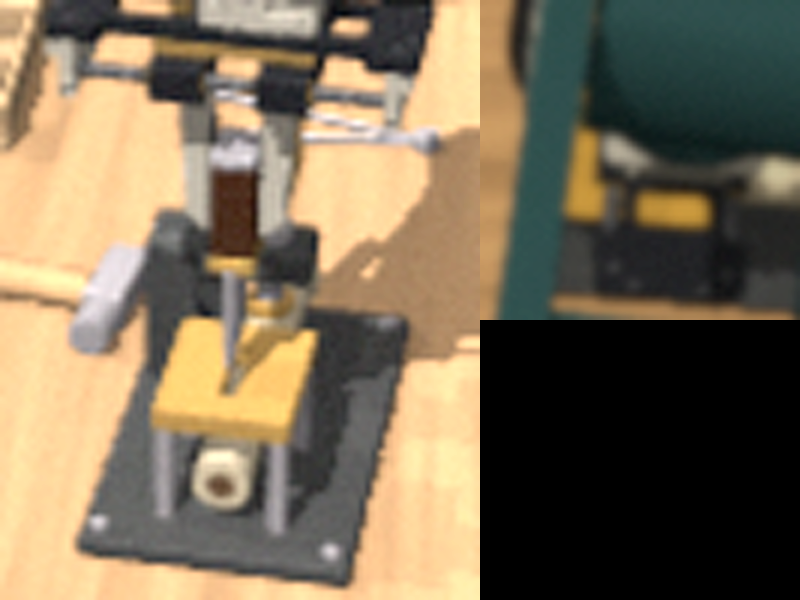

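The blade hangs centred over the slot: its tip is at crop (228,388) and in line with the slot. I'll descend gently and watch the force.

Request:
move_arm(claw=[0, 0, 0, 0, 0], offset=[[0, 0.0003, 0.005], [0, 0.0003, 0.01], [0, 0.0003, 0.014], [0, 0.0003, 0.018], [0, 0.0003, 0.018]], turn=[0, 0, 0, 0, 0])

```text
time_s: 13.9
tool_pos: [0.5378, -0.0578, 0.164]
eef_rot: [179.4, 0.1, 84.9]
wrist_force: [-0.2, 1.0, -1.8]
gripper_width: 0.0238
```

```bash
python3 st.py
```

```text
[ 0.53784154 -0.0577804   0.16404075] [-0.21237452  1.01331711 -1.84562992] [-0.08389231  0.11674655 -0.02165   ] 0.023811039684548882 0.10949028762435137 84.68535877903373
```

Request:
move_arm(claw=[0, 0, 0, 0], offset=[[0, 0, 0.004], [0, 0, 0.008], [0, 0, 0.012], [0, 0, 0.012]], turn=[0, 0, 0, 0])

```text
time_s: 14.4
tool_pos: [0.5374, -0.0577, 0.1512]
eef_rot: [179.6, 0.1, 84.9]
wrist_force: [-5.5, -0.3, -5.7]
gripper_width: 0.0237
```

```bash
python3 st.py
```

```text
[ 0.53738789 -0.05774646  0.15122372] [-5.53671229 -0.25294155 -5.68361026] [ 0.0442232   1.24991597 -0.0117522 ] 0.023709233678039437 0.1094830068148298 84.92339270721938
```

The guide wall is pushing the blade lightly toward -x, so I'll shift 0.7 mm that way and continue.

Request:
move_arm(claw=[0, 0, 0, 0, 0], offset=[[0, -0.0007, 0], [0, -0.0007, 0.003], [0, -0.0007, 0.006], [0, -0.0007, 0.008], [0, -0.0007, 0.008]], turn=[0, 0, 0, 0, 0])

```text
time_s: 15.02
tool_pos: [0.5367, -0.0577, 0.143]
eef_rot: [179.6, 0.1, 84.9]
wrist_force: [0.9, 0.4, -2.4]
gripper_width: 0.0237
```

```bash
python3 st.py
```

```text
[ 0.53671407 -0.05770126  0.14302686] [ 0.94872013  0.41416304 -2.44530713] [-0.08744797  0.04774421  0.042121  ] 0.023667110953462998 0.10947049042485198 85.2767786465301
```

Request:
move_arm(claw=[0, 0, 0, 0, 0, 0], offset=[[0, 0, 0.001], [0, 0, 0.002], [0, 0, 0.002], [0, 0, 0.002], [0, 0, 0.002], [0, 0, 0.002]], turn=[0, 0, 0, 0, 0, 0])

```text
time_s: 15.78
tool_pos: [0.5367, -0.0577, 0.1411]
eef_rot: [179.6, 0.1, 84.9]
wrist_force: [-0.3, -0.3, -1.7]
gripper_width: 0.024
```

```bash
python3 st.py;  python3 - <<'E'
from m import *
s=env.camera("side");t=env.camera("top")
o=np.zeros((600,800,3),np.uint8)
o[:,:480]=cv2.resize(s[140:220,285:349],(480,600),interpolation=cv2.INTER_CUBIC)
o[:240,480:]=cv2.resize(s[100:300,190:457],(320,240))
o[250:490,480:]=cv2.resize(t[140:290,300:500],(320,240))
cv2.imwrite("pics/p7.png",np.clip(o*1.3,0,255).astype(np.uint8))
p=env.observe()["tool_pos"]
y=np.deg2rad(-5.1);d=np.array([-np.sin(y),np.cos(y),0])
for nm,z in(("grip mid",.013),("shoulder",-.022)):
    q=p+[0,0,z]+d*.015;print(nm,(proj("side",q)-[285,140])*7.5)
print("cap near top",(proj("side",p+[0,0,.048]+d*.017)-[285,140])*7.5)
print("plate near edge",(proj("side",[*(np.array([.5375,-.0572])+d[:2]*.022),.086])-[285,140])*7.5)
E
```

```text
[ 0.53673922 -0.05771929  0.14105625] [-0.3285856  -0.26352989 -1.66031142] [-0.05700257  0.08543488  0.0187959 ] 0.024032235473154653 0.10945459785660692 85.262880046786
grip mid [248.12190965 199.00187633]
shoulder [247.45242507 267.56364814]
cap near top [247.92077697 131.14822807]
plate near edge [241.94636967 340.54304755]
```

View pics/p7.png

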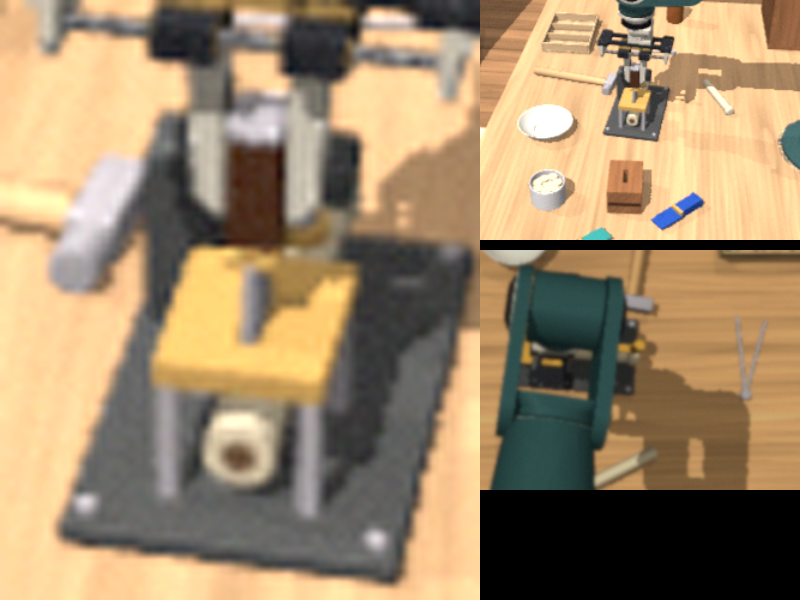

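The blade is through the slot, entering at crop (250,340). The shoulder is seen at row ~268 against 267.6 predicted, so the edge is about 5 mm above the bone. The wrist carries only the chisel's weight, so I'm handing in.

```bash
python3 -c "
from station import env
print(env.finish_job())"
```

```text
the job is handed in; nothing more can be done
None
```

The job is handed in, with the clamp tight and the chisel held upright in the guide slot just above the bone. The hand-in reports no verdict.

- **Clamp:** I turned the crank clockwise to its stop. The push at the knob rose to 31 N at −97.5°, where I expected the stop at about −95°. A picture taken afterwards shows the knob in the station's −y direction. I did not see the foot itself pressing on the bone; I inferred that from the crank being at its stop.
- **Chisel:** I took the walnut chisel from the block and lowered it through the guide slot. Partway down it rubbed the guide with about 5.5 N; shifting it 0.7 mm cleared that.
- **Last checks:**
  - **Gap:** The edge is about 5 mm above the bone. I worked this out from the arm's height and the shoulder's position in the side picture; I did not see the gap directly.
  - **Force:** The wrist carries only about 1.7 N, roughly the chisel's weight, so the edge is not touching the bone.
  - **Tilt:** The tool leans about 0.4°.
  - **Bench:** The bone is in its cradle, and the other things visible in the last pictures look unmoved.

It took 15.8 s of the 67 s allowed.

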